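# Turn the drip tray over on the cupboard base

### The job

The white drip tray on the aluminium cupboard base lies face down. Slide it towards you until its near side sticks out past the front edge of the base, get under that side from below and tip the tray over, so that it ends flat on the base, hollow side up, with no part sticking out over the front edge. Do not let the tray fall off the base, and leave the bin, pail, bottle and brush where they stand.

Things in the scene. Friction and masses are not known exactly. Their poses are not given: they have to be found in the camera images.
- base: Fixed aluminium cupboard base: flat deck 320 mm deep, 940 mm wide, its top 100 mm above the work surface; a 20 mm slab on a plinth set back 70 mm, clear in front. Thin upstands at the back (45 mm) and sides (30 mm). Origin: at work-surface height, below the middle of the straight front edge, which faces the robot. x points level from front edge to back, y along the edge, z up.
- tray: Loose white plastic drip tray, 0.2-0.4 kg, open rectangle 120 (x) by 180 (y) by 16 mm high (z), walls and floor 4 mm; wider than grippers. Origin: its middle, half-way up. z points out of its closed flat underside: up at the start (face down, top face 116 mm above the work surface), down once right way up. x points roughly to the base's back. Pressing on its top does not drag it; push its 16 mm walls.
- corner0 (a point): Corner of the tray, half-way up its wall, at x = -60, y = -90 mm in its frame (near the front at the start). Lifted from below at its near side, the tray pivots about its far side, which stays put by friction on the deck.
- corner1 (a point): Corner of the tray, half-way up its wall, at x = -60, y = +90 mm in its frame (near the front at the start). Stood on edge the tray can rest on its 16 mm wall; pushed further it falls over away from you.
- corner2 (a point): Corner of the tray, half-way up its wall, at x = +60, y = -90 mm in the tray's frame (a far corner at the start).
- corner3 (a point): Corner of the tray, half-way up its wall, at x = +60, y = +90 mm in the tray's frame (a far corner at the start).
- bin: Bystander: round white plastic pedal bin with a lid, 176 mm across and 250 mm high, grey pedal at its front, standing at one end of the deck. Origin: middle of its underside.
- pail: Bystander: open galvanised steel pail, 152 mm across the rim, 130 mm high, at the other end of the deck. Origin: middle of its underside.
- bottle: Bystander: purple plastic bottle with a white cap, 68 mm across and 210 mm high, upright to one side of the tray. Origin: middle of its underside.
- brush: Bystander: wooden-backed floor brush, 200 x 55 mm (long side from front to back) and 52 mm high, bristles down, to the other side of the tray. Origin: middle of its underside.
Mind the look-alikes: they are no part of the job. What is meant by the tray is not orange, and is the larger of those in its own colour.

How it is judged:
By the outcome, as a careful person would: the job done as asked, in the order asked, and still so for the second after the job is handed in, with the robot touching nothing.
It also fails if it takes over 58 s, if anything falls off the work surface, if the arm or the gripper's body presses on something with over 40 N, if the wrist force passes 120 N, or if a joint passes its speed limit or range.

### The arm

A 6-joint arm with a two-finger parallel gripper is mounted at the origin on the work surface. World frame = base frame: x ahead of the robot, y to its left, z up, the work surface at z = 0. Lengths are in mm, angles in rad, forces in N, time in s.
With the tool pointing down it reaches from about 350 to 775 mm from the base axis. Payload 7.3 kg.
Tool frame: the origin (TCP) lies at the very end of the fingers, on their centre line; the grasp point (between the pads) lies 19 mm behind it; z points along the fingers, y is the line along which they close (so a half turn about z gives the same grasp; the last joint's range is limited). The gripper opens to 92 mm and grips with 3 to 60 N. Pads are 19 mm wide; open, the fingers measure 130 mm over their backs; the gripper's body (75 mm by 190 mm) begins 47 mm behind the grasp point.
Start: joints at [-1.483, 0.342, 1.524, -0, 1.275, -0.146], TCP at [121.651, -510.731, 226.741] pointing down, gripper open.
Joint ranges: [-2.53, 2.53], [-0.77, 2.02], [0.04, 2.7], [-1, 4.14], [0.28, 2.66], [-3.11, 3.11]. Speed limits (rad/s): [2.57, 2.57, 3.14, 3.14, 3.14, 3.14].

### API

Orientations are given as [roll, pitch, yaw] about the fixed x, y, z axes, in that order (R = Rz(yaw) Ry(pitch) Rx(roll)).
In Python, from plant import bot gives the robot as it stands.
- The arm moves only by the tool jog_arm, never from a script. Its argument "targets" is a list of rows, each an object with "xyz": the shift along the tool's x, y, z as a fraction of full scale, a list of three; "spin": the turn about the tool's z as a fraction of full scale. In form: [{"xyz": [x, y, z], "spin": spin}, ...]. A call has exactly 10 rows; each row shifts and turns the commanded pose from where the row before left it, along the tool's axes as they then stand; what a row does not reach is not made up. Full scale, the value 1, is 80 mm for a shift and 0.1 rad for a turn. A row lasts 1/8 s, in which the tool goes at most 62.5 mm and 10.7 degrees, less where a joint would pass 70% of its speed; a pose out of reach is approached as far as the arm can. A call with a number of a shift or a turn outside -1 to 1 is refused whole. A call with a gripper value outside its range is refused whole. "gripper" is the opening in per cent of the stroke, from 0 (shut) to 100 (fully open), set as the call begins (left out, the last holds). The fingers move at their own pace and stop on an object; the grip force is fixed at half the most. Time passes only in rows, so rows that do not move let the fingers close, or fill a call up. It gives the time, the measured TCP pose, the force, the opening and the grip force at its end, in the units of the state.
- bot.get_obs(): the state, without advancing time (a new reading comes with each control period).
- bot.capture(name): name is "scene" or "top" or "wrist"; returns the picture (400x640x3 uint8, blue, green, red); there is no depth.
- bot.get_calibration(name): a dict with "vfov" (degrees; the focal length in pixels is half the picture's height over the tangent of half this angle, whatever the lens; pixels are square), "cx", "cy" (the principal point, pixels), "eye" and "rotation" of the camera in the world. Camera axes: x right, y down, z forward; pixel columns grow to the right and rows downward; lengths in mm; the calibration is good to about 2 mm. The wrist camera is an equidistant fisheye: a pixel r from the principal point sees the ray r / f radians off the axis. A picture is of the moment at which its call begins: read the wrist's pose just before it. get_calibration takes no time and is no camera call; for the wrist camera it gives the pose at the moment of the call.
- bot.close_job(): hands the job in; it is judged then, once.
The state is a dict: "time": time; "joint_positions": joint angles; "dq": joint speeds; "tau": joint torques, N m; "tool_pos": TCP position; "tcp_rot": TCP orientation; "contact_force": force on the tool from outside, world axes, zero at the start; "moment": the same for the moment, N m; "grip_width": finger opening in mm; "finger_force": force on a finger pad.
Only numpy, scipy, OpenCV 4.12 (cv2) and the standard library are available. Lean on these libraries where they do the work, as an engineer would, in place of code of your own. Each camera call takes 0.05 s, during which the arm holds its last target. There are 200 camera calls.

## Working session

There is one attempt and no reset: what is moved stays moved. The work goes in short steps, Python scripts to look and compute and a tool call to move; the robot and the scene stay as the last step left them, time stands still between calls to the robot, and variables do not carry over. Pictures are saved under pics/ and viewed, at most 10 in all, crops included, and the job is handed in when it is done.

Besides the shell and the picture viewer there is one more tool, called by a JSON object that holds its "api" and its "payload", one argument or row to a line. jog_arm: Moves the arm, as the interface text tells. Shift numbers are shares of 80 mm and turn numbers shares of 0.1 rad, none past 1 either way. Its arguments: {"type":"object","properties":{"targets":{"type":"array","items":{"type":"object","properties":{"xyz":{"type":"array","items":{"type":"number"}},"spin":{"type":"number"}}}},"gripper":{"type":"number"}},"required":["targets"]}

```bash
mkdir -p pics; ls; python3 - <<'E'
from plant import bot
import cv2
o=bot.get_obs();print(o)
for n in("scene","top"):
    cv2.imwrite(f"pics/{n}0.png",bot.capture(n)); print(n,bot.get_calibration(n))
E
```

```text
pics
{'time': 0.0, 'joint_positions': array([-1.48298165e+00,  3.42760930e-01,  1.52502129e+00, -4.12187063e-05,
        1.27536063e+00, -1.46015890e-01]), 'dq': array([-0.00169448,  0.00043533,  0.00069429,  0.00126034, -0.00028408,
        0.00044981]), 'tau': array([-1.67695100e-03, -4.31242025e+01, -2.44223410e+01,  7.15413317e-02,
        5.57461591e-02, -1.24529652e-04]), 'tool_pos': array([ 121.61121387, -510.31029963,  226.02362701]), 'tcp_rot': array([-3.14005322e+00, -1.86554550e-04,  2.33842454e-01]), 'contact_force': array([-0.12733187, -0.5509708 , -0.24701798]), 'moment': array([ 0.04690139, -0.01287938,  0.04652306]), 'finger_force': 0.0, 'grip_width': 91.95769753532626}
scene {'vfov': 47.32981885942539, 'cx': 317.47320832493784, 'cy': 192.42671160349423, 'eye': array([1186.12904475,  495.88239757,  806.46715235]), 'rotation': array([-2.31632972,  0.02043737,  2.23869607])}
top {'vfov': 56.92901601953799, 'cx': 319.9049696245593, 'cy': 194.43931499797142, 'eye': array([ 512.41301684,   11.84008738, 1016.3000383 ]), 'rotation': array([-3.04991359,  0.01659672, -1.56511159])}
```

View pics/scene0.png

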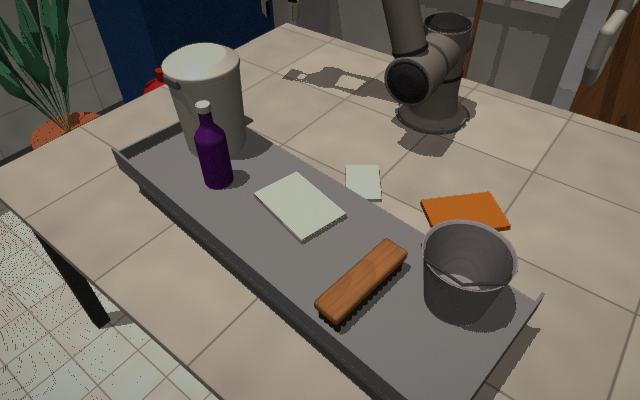

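View pics/top0.png

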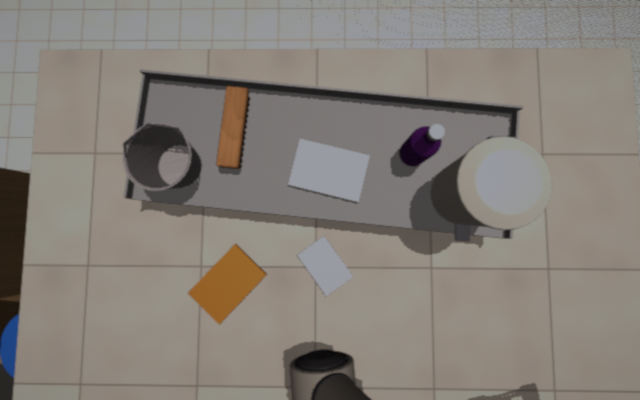

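The scene shows the tray at about (300,205), with the bottle to one side and the brush to the other. In the top view its corners are at about (300,138), (370,154), (360,202) and (288,186). The base front edge runs from (127,200) to (511,238). I'll enlarge this for exact corners.

```bash
cat > h.py <<'E'
import numpy as np,cv2
from scipy.spatial.transform import Rotation as R
from plant import bot
def px2w(name,uv,z):
    c=bot.get_calibration(name); f=200/np.tan(np.radians(c['vfov']/2))
    M=R.from_euler('xyz',c['rotation']).as_matrix()
    d=np.c_[(np.array(uv,float)-[c['cx'],c['cy']])/f,np.ones(len(uv))]@M.T
    return c['eye']+d*((z-c['eye'][2])/d[:,2])[:,None]
def w2px(name,P):
    c=bot.get_calibration(name); f=200/np.tan(np.radians(c['vfov']/2))
    M=R.from_euler('xyz',c['rotation']).as_matrix()
    q=(np.atleast_2d(P)-c['eye'])@M
    return q[:,:2]/q[:,2:]*f+[c['cx'],c['cy']]
def st():
    o=bot.get_obs();print(round(o['time'],2),o['tool_pos'].round(1),o['tcp_rot'].round(3),o['joint_positions'].round(2),o['contact_force'].round(1));return o
E
python3 - <<'E'
from h import *
im=cv2.imread('pics/top0.png')
cv2.imwrite('pics/c1.png',cv2.resize(im[125:275,240:440],None,fx=4,fy=4,interpolation=cv2.INTER_CUBIC))
g=cv2.cvtColor(im,cv2.COLOR_BGR2GRAY)
m=((g>140)&(np.ptp(im.astype(int),axis=2)<25)).astype(np.uint8); m[:120]=0;m[215:]=0;m[:,:280]=0;m[:,380:]=0
c=max(cv2.findContours(m,0,1)[0],key=cv2.contourArea);r=cv2.minAreaRect(c);b=cv2.boxPoints(r);print(b)
W=px2w('top',b,116);print(W.round(1),W.mean(0).round(1),np.linalg.norm(W-np.roll(W,1,0),axis=1))
E=px2w('top',[(127,200),(511,238)],100);print('edge',E.round(1),np.degrees(np.arctan2(E[1,0]-E[0,0],E[0,1]-E[1,1])))
print(px2w('top',[(298,254),(323,237),(352,277),(328,295)],8).round(1))
print('bottle cap',px2w('top',[(436,132)],310).round(1),'brush',px2w('top',[(227,87),(248,88),(240,168),(217,166)],152).round(1))
print('pail',px2w('top',[(158,156)],230).round(),'bin',px2w('top',[(504,183)],350).round())
E
```

```text
[[288.0984  183.81367]
 [299.38782 137.84966]
 [369.1942  154.99507]
 [357.9048  200.95909]]
[[621.  105.7 116. ]
 [736.3  79.1 116. ]
 [693.4 -93.9 116. ]
 [579.5 -65.7 116. ]] [657.6   6.3 116. ] [176.34064635 118.29220664 178.2976465  117.40113175]
edge [[ 580.5  512.3  100. ]
 [ 491.5 -440.8  100. ]] -5.337769001153136
[[442.8  87.5   8. ]
 [489.   20.    8. ]
 [382.7 -58.4   8. ]
 [334.8   5.9   8. ]]
bottle cap [[ 700.1 -201.   310. ]] brush [[852.9 253.8 152. ]
 [850.3 202.5 152. ]
 [654.1 217.  152. ]
 [658.8 272.1 152. ]]
pail [[667. 378. 230.]] bin [[ 596. -309.  350.]]
```

View pics/c1.png

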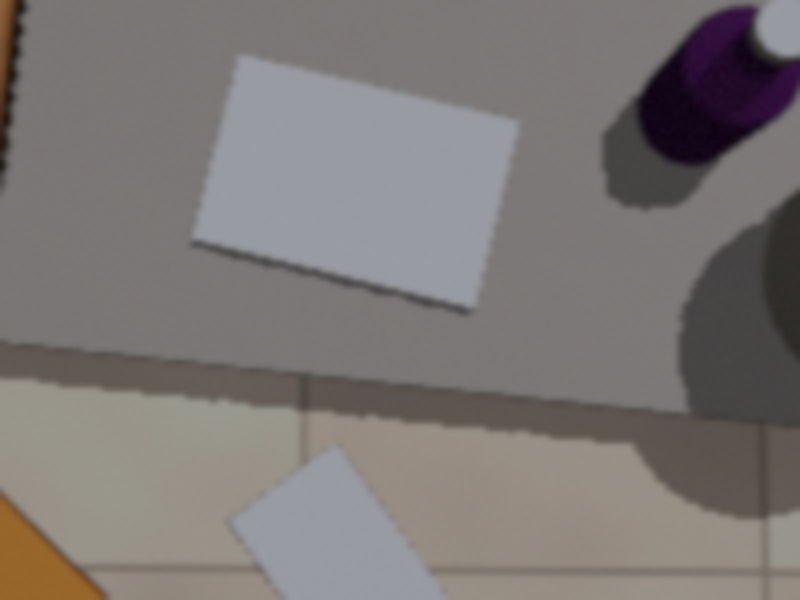

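The enlarged crop shows the tray's top corners at about (238,55), (520,122), (472,310) and (192,242), and the front edge runs below it. The tray is turned about 8° relative to the edge, with a gap of about 65 mm. Next I rise and travel above the bin.

{"api": "jog_arm", "payload": {
  "targets": [
    {"xyz": [0,0,-0.6],"spin": 0.65},
    {"xyz": [0,0,-0.6],"spin": 0.65},
    {"xyz": [0,0,-0.6],"spin": 0.65},
    {"xyz": [0,0,-0.6],"spin": 0.65},
    {"xyz": [0,0,-0.6],"spin": 0.65},
    {"xyz": [0.4,-0.5,0],"spin": 0},
    {"xyz": [0.4,-0.5,0],"spin": 0},
    {"xyz": [0.4,-0.5,0],"spin": 0},
    {"xyz": [0.4,-0.5,0],"spin": 0},
    {"xyz": [0.4,-0.5,0],"spin": 0}
  ],
  "gripper": 100
}}

```text
time: 1.35
tool_pos: [300.0, -324.7, 466.4]
tcp_rot: [-3.141, 0.0, -0.091]
contact_force: [-0.1, -0.4, -0.2]
grip_width: 91.7
finger_force: 0.0
```

{"api": "jog_arm", "payload": {
  "targets": [
    {"xyz": [0.5,-0.5,0],"spin": 0},
    {"xyz": [0.5,-0.5,0],"spin": 0},
    {"xyz": [0.5,-0.5,0],"spin": 0},
    {"xyz": [0.5,-0.5,0],"spin": 0},
    {"xyz": [0.5,-0.5,0],"spin": 0},
    {"xyz": [0.5,-0.5,0],"spin": 0},
    {"xyz": [0.5,-0.5,0],"spin": 0},
    {"xyz": [0.5,-0.5,0],"spin": 0},
    {"xyz": [0,-0.3,0.5],"spin": 0},
    {"xyz": [0,0,0.6],"spin": 0}
  ]
}}

```text
time: 2.6
tool_pos: [650.7, -10.5, 376.2]
tcp_rot: [-3.141, -0.0, -0.088]
contact_force: [1.1, 0.3, 0.6]
grip_width: 91.8
finger_force: 0.0
```

{"api": "jog_arm", "payload": {
  "targets": [
    {"xyz": [0.33,-0.08,0.4],"spin": 0},
    {"xyz": [0.33,-0.08,0.4],"spin": 0},
    {"xyz": [0.33,-0.08,0.4],"spin": 0},
    {"xyz": [0.33,-0.08,0.4],"spin": 0},
    {"xyz": [0,0,0.4],"spin": 0.05},
    {"xyz": [0,0,0.4],"spin": 0},
    {"xyz": [0,0,0.4],"spin": 0},
    {"xyz": [0,0,0.3],"spin": 0},
    {"xyz": [0,0,0],"spin": 0},
    {"xyz": [0,0,0],"spin": 0}
  ]
}}

```text
time: 3.85
tool_pos: [757.2, 3.1, 131.7]
tcp_rot: [3.141, -0.001, -0.096]
contact_force: [-0.1, -0.2, -0.0]
grip_width: 91.7
finger_force: 0.0
```

{"api": "jog_arm", "payload": {
  "targets": [
    {"xyz": [0,0,0.2],"spin": 0},
    {"xyz": [0,0,0.12],"spin": 0},
    {"xyz": [0,0,0],"spin": 0},
    {"xyz": [-0.12,0,0],"spin": 0},
    {"xyz": [-0.12,0,0],"spin": 0},
    {"xyz": [-0.12,0,0],"spin": 0},
    {"xyz": [-0.12,0,0],"spin": 0},
    {"xyz": [-0.12,0,0],"spin": 0},
    {"xyz": [-0.12,0,0],"spin": 0},
    {"xyz": [-0.12,0,0],"spin": 0}
  ]
}}

```text
time: 5.1
tool_pos: [689.9, 9.5, 105.6]
tcp_rot: [3.141, -0.002, -0.096]
contact_force: [2.1, -0.5, 0.1]
grip_width: 92.0
finger_force: 1.3
```

{"api": "jog_arm", "payload": {
  "targets": [
    {"xyz": [-0.12,0,0],"spin": 0},
    {"xyz": [-0.12,0,0],"spin": 0},
    {"xyz": [-0.12,0,0],"spin": 0},
    {"xyz": [-0.12,0,0],"spin": 0},
    {"xyz": [-0.12,0,0],"spin": 0},
    {"xyz": [-0.08,0,0],"spin": 0},
    {"xyz": [0,0,0],"spin": 0},
    {"xyz": [0,0,0],"spin": 0},
    {"xyz": [0.1,0,0],"spin": 0},
    {"xyz": [0,0,-0.3],"spin": 0}
  ]
}}

```text
time: 6.35
tool_pos: [642.5, 14.1, 126.6]
tcp_rot: [3.142, 0.006, -0.096]
contact_force: [0.1, -0.7, 0.3]
grip_width: 91.6
finger_force: 0.0
```

```bash
python3 - <<'E'
from h import *
o=st()
im=bot.capture('top');cv2.imwrite('pics/t1.png',cv2.resize(im[100:300,200:460],None,fx=3,fy=3))
cv2.imwrite('pics/s1.png',bot.capture('scene'))
E
```

```text
6.35 [642.5  14.1 126.6] [ 3.142  0.006 -0.096] [-0.1   0.64  1.3  -0.    1.2   1.57] [ 0.1 -0.7  0.3]
```

View pics/t1.png

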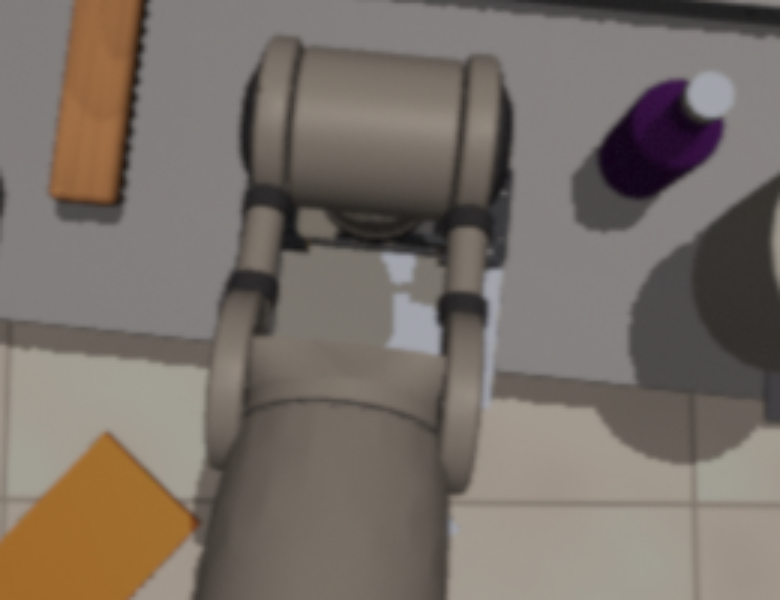

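The tray now sticks out about 26 mm, with its near-right corner at crop (488,404) and the front edge at about (500,372). Next I test in free space whether commanding past the reach tilts the tool.

{"api": "jog_arm", "payload": {
  "targets": [
    {"xyz": [0,0,-0.6],"spin": 0},
    {"xyz": [0,0,-0.6],"spin": 0},
    {"xyz": [0,0,-0.6],"spin": 0},
    {"xyz": [0.4,0,-0.6],"spin": 0},
    {"xyz": [0.5,0,-0.4],"spin": 0},
    {"xyz": [0.5,0,0],"spin": 0},
    {"xyz": [0.5,0,0],"spin": 0},
    {"xyz": [0.5,0,0],"spin": 0},
    {"xyz": [0.5,0,0],"spin": 0},
    {"xyz": [0.5,0,0],"spin": 0}
  ]
}}

```text
time: 7.7
tool_pos: [819.5, -11.0, 303.6]
tcp_rot: [-3.135, -0.076, -0.097]
contact_force: [-0.2, 0.6, 1.0]
grip_width: 91.7
finger_force: 0.0
```

```bash
python3 -c "
from h import *
st()"
```

```text
7.7 [819.5 -11.  303.6] [-3.135 -0.076 -0.097] [-0.11  1.04  0.04  0.01  1.99  1.56] [-0.2  0.6  1. ]
```

{"api": "jog_arm", "payload": {
  "targets": [
    {"xyz": [0.5,0,-0.5],"spin": 0},
    {"xyz": [0.5,0,-0.5],"spin": 0},
    {"xyz": [0.5,0,-0.5],"spin": 0},
    {"xyz": [0.5,0,-0.5],"spin": 0},
    {"xyz": [0.5,0,-0.5],"spin": 0},
    {"xyz": [0.5,0,-0.5],"spin": 0},
    {"xyz": [0.5,0,-0.5],"spin": 0},
    {"xyz": [0.5,0,-0.5],"spin": 0},
    {"xyz": [0.5,0,-0.5],"spin": 0},
    {"xyz": [0.5,0,-0.5],"spin": 0}
  ]
}}

```text
time: 8.95
tool_pos: [775.1, -36.1, 539.8]
tcp_rot: [-3.111, -0.411, -0.103]
contact_force: [0.7, 0.2, 0.5]
grip_width: 91.5
finger_force: 0.0
```

```bash
python3 -c "
from h import *
st()"
```

```text
8.95 [775.1 -36.1 539.8] [-3.111 -0.411 -0.103] [-0.17  0.75  0.04  0.06  1.95  1.53] [0.7 0.2 0.5]
```

```bash
cat > kin.py <<'E'
import numpy as np
from scipy.optimize import least_squares
D=[(.34276,1.525,1.2754,524.6,226.0),(.64,1.3,1.2,642.6,126.6),(1.04,.04,1.99,819.6,303.6),(.75,.04,1.95,776,539.8)]
def fk(p,j):
    a,h,L1,L2,o,L3=p;S=sum(j)
    return np.array([a+L1*np.sin(j[0])+L2*np.sin(j[0]+j[1]+o)+L3*np.sin(S),h+L1*np.cos(j[0])+L2*np.cos(j[0]+j[1]+o)+L3*np.cos(S)])
s=least_squares(lambda p:np.r_[np.concatenate([fk(p,d[:3])-d[3:] for d in D]),(p-[0,300,350,350,0,250])*.005],[0,300,350,350,0,250])
p=s.x
lo=[-.77,.04,.28];hi=[2.02,2.7,2.66]
def ik(r,z,T):
    best=None
    for g in ([.3,1.5,1],[1,.5,1],[0,2,1],[-.3,2.4,.6]):
        q=least_squares(lambda j:np.r_[(fk(p,j)-[r,z])/100,(sum(j)-np.pi+T)*3],g,bounds=(lo,hi))
        if best is None or q.cost<best.cost:best=q
    return best.x.round(2),round(best.cost,4)
E
python3 - <<'E'
from kin import *
print(p.round(2),s.fun.round(1))
for T in (.4,.6,.8,1.0,1.2,1.4):
  print(T,[ik(*rz,T) for rz in ((440,120),(520,70),(520,100),(560,170),(600,220))])
E
```

```text
[-4.5000e-01  2.2896e+02  5.0380e+02  3.8877e+02  1.2000e-01  3.2120e+02] [-1.1 -2.   1.1  1.8  0.1  0.1 -0.   0.1 -0.  -0.4  0.8  0.2  0.   0.4]
0.4 [(array([0.16, 2.21, 0.37]), np.float64(0.0)), (array([0.39, 2.08, 0.28]), np.float64(0.0)), (array([0.33, 2.05, 0.37]), np.float64(0.0)), (array([0.27, 1.87, 0.6 ]), np.float64(0.0)), (array([0.28, 1.7 , 0.76]), np.float64(0.0))]
0.6 [(array([0.1 , 2.26, 0.28]), np.float64(0.0665)), (array([0.34, 2.07, 0.28]), np.float64(0.138)), (array([0.28, 2.09, 0.28]), np.float64(0.0748)), (array([0.23, 2.04, 0.28]), np.float64(0.0001)), (array([0.22, 1.88, 0.44]), np.float64(0.0))]
0.8 [(array([0.03, 2.27, 0.28]), np.float64(0.3722)), (array([0.3 , 2.07, 0.28]), np.float64(0.552)), (array([0.24, 2.09, 0.28]), np.float64(0.4143)), (array([0.19, 2.03, 0.28]), np.float64(0.1466)), (array([0.19, 1.96, 0.28]), np.float64(0.0393))]
1.0 [(array([-0.05,  2.29,  0.28]), np.float64(0.9224)), (array([0.25, 2.07, 0.28]), np.float64(1.2421)), (array([0.19, 2.09, 0.28]), np.float64(1.0279)), (array([0.15, 2.03, 0.28]), np.float64(0.5733)), (array([0.15, 1.95, 0.28]), np.float64(0.3327))]
1.2 [(array([-0.15,  2.31,  0.28]), np.float64(1.7096)), (array([0.2 , 2.08, 0.28]), np.float64(2.2076)), (array([0.13, 2.1 , 0.28]), np.float64(1.9149)), (array([0.11, 2.03, 0.28]), np.float64(1.2806)), (array([0.12, 1.94, 0.28]), np.float64(0.9135))]
1.4 [(array([-0.28,  2.36,  0.28]), np.float64(2.7196)), (array([0.14, 2.09, 0.28]), np.float64(3.4471)), (array([0.08, 2.1 , 0.28]), np.float64(3.0737)), (array([0.06, 2.03, 0.28]), np.float64(2.2684)), (array([0.09, 1.94, 0.28]), np.float64(1.7822))]
```

```bash
cat >> kin.py <<'E'
def ikf(r,z,T):
    best=None
    f=lambda j:fk(p,[j[0],j[1],-j[2]])
    for g in ([.3,1.5,1],[-.3,2.4,.6],[-.6,2.6,.4],[-.5,2.6,1.5]):
        q=least_squares(lambda j:np.r_[(f(j)-[r,z])/100,(j[0]+j[1]-j[2]-np.pi+T)*3],g,bounds=(lo,hi))
        if best is None or q.cost<best.cost:best=q
    return best.x.round(2),round(best.cost,4)
E
python3 - <<'E'
from kin import *
for T in (.7,.8,.9,1.0,1.1,1.2,1.3,1.45):
  print(T)
  for rz in ((440,90),(510,70),(510,100),(560,160),(600,220),(600,400)): print('   ',rz,*ikf(*rz,T),'|',*ik(*rz,T))
E
```

```text
0.7
    (440, 90) [0.28 2.49 0.33] 0.0 | [0.13 2.25 0.28] 0.3038
    (510, 70) [0.41 2.34 0.31] 0.0 | [0.3  2.09 0.28] 0.3223
    (510, 100) [0.34 2.35 0.28] 0.005 | [0.24 2.11 0.28] 0.2183
    (560, 160) [0.31 2.28 0.28] 0.103 | [0.23 2.03 0.28] 0.0521
    (600, 220) [0.28 2.22 0.28] 0.3014 | [0.2  1.96 0.28] 0.0001
    (600, 400) [0.06 2.19 0.28] 1.2626 | [0.03 1.65 0.77] 0.0
0.8
    (440, 90) [0.36 2.57 0.59] 0.0 | [0.09 2.26 0.28] 0.5301
    (510, 70) [0.47 2.42 0.54] 0.0 | [0.28 2.09 0.28] 0.5666
    (510, 100) [0.37 2.39 0.42] 0.0 | [0.22 2.11 0.28] 0.4245
    (560, 160) [0.29 2.27 0.28] 0.018 | [0.21 2.03 0.28] 0.1726
    (600, 220) [0.26 2.21 0.28] 0.13 | [0.19 1.96 0.28] 0.0393
    (600, 400) [0.05 2.18 0.28] 0.8733 | [-0.01  1.74  0.61] 0.0
0.9
    (440, 90) [0.48 2.65 0.89] 0.0 | [0.05 2.26 0.28] 0.8181
    (510, 70) [0.55 2.48 0.79] 0.0 | [0.25 2.09 0.28] 0.8793
    (510, 100) [0.44 2.46 0.66] 0.0 | [0.19 2.11 0.28] 0.6985
    (560, 160) [0.29 2.29 0.34] 0.0 | [0.19 2.03 0.28] 0.3633
    (600, 220) [0.25 2.2  0.28] 0.0295 | [0.17 1.95 0.28] 0.1501
    (600, 400) [0.03 2.1
[... 1264 characters left out ...]
71
    (510, 70) [1.11 2.61 1.88] 0.0 | [0.14 2.11 0.28] 2.8113
    (510, 100) [0.99 2.63 1.78] 0.0 | [0.08 2.13 0.28] 2.4706
    (560, 160) [0.65 2.51 1.31] 0.0 | [0.1  2.02 0.28] 1.8278
    (600, 220) [0.43 2.38 0.97] 0.0 | [0.1  1.94 0.28] 1.3118
    (600, 400) [-0.02  2.16  0.29] 0.0 | [-0.09  1.9   0.28] 0.3354
1.45
    (440, 90) [1.59 2.7  2.63] 0.0211 | [-0.26  2.36  0.28] 3.451
    (510, 70) [1.3  2.58 2.19] 0.0 | [0.09 2.12 0.28] 3.8143
    (510, 100) [1.2  2.61 2.13] 0.0 | [0.03 2.14 0.28] 3.4113
    (560, 160) [0.85 2.53 1.68] 0.0 | [0.06 2.03 0.28] 2.6664
    (600, 220) [0.59 2.43 1.32] 0.0 | [0.08 1.94 0.28] 2.0445
    (600, 400) [0.05 2.25 0.61] 0.0 | [-0.11  1.89  0.28] 0.7483
```

{"api": "jog_arm", "payload": {
  "targets": [
    {"xyz": [0.5,0,-0.5],"spin": 0},
    {"xyz": [0.5,0,-0.5],"spin": 0},
    {"xyz": [0.5,0,-0.5],"spin": 0},
    {"xyz": [0.5,0,-0.5],"spin": 0},
    {"xyz": [0.5,0,-0.5],"spin": 0},
    {"xyz": [0.5,0,-0.5],"spin": 0},
    {"xyz": [0.5,0,-0.5],"spin": 0},
    {"xyz": [0.5,0,-0.5],"spin": 0},
    {"xyz": [0.5,0,-0.5],"spin": 0},
    {"xyz": [0.5,0,-0.5],"spin": 0}
  ]
}}

```text
time: 10.2
tool_pos: [651.9, -48.2, 761.5]
tcp_rot: [-3.089, -0.74, -0.119]
contact_force: [-0.5, 1.0, -0.2]
grip_width: 92.0
finger_force: 0.0
```

```bash
cat > rel.py <<'E'
import sys
from h import *
o=st();M=R.from_euler('xyz',o['tcp_rot']).as_matrix()
print('axes x,y,z (cols)\n',M.round(3))
t=[float(v) for v in sys.argv[1:4]]
if t: print('units to target',(M.T@(np.array(t)-o['tool_pos'])/80).round(2))
E
python3 rel.py 600 0 260
```

```text
10.2 [651.9 -48.2 761.5] [-3.089 -0.74  -0.119] [-0.26  0.44  0.04  0.16  1.93  1.52] [-0.5  1.  -0.2]
axes x,y,z (cols)
 [[ 0.733 -0.084  0.675]
 [-0.088 -0.996 -0.028]
 [ 0.674 -0.039 -0.737]]
units to target [-4.76 -0.3   4.17]
```

{"api": "jog_arm", "payload": {
  "targets": [
    {"xyz": [-0.48,-0.03,0.42],"spin": 0},
    {"xyz": [-0.48,-0.03,0.42],"spin": 0},
    {"xyz": [-0.48,-0.03,0.42],"spin": 0},
    {"xyz": [-0.48,-0.03,0.42],"spin": 0},
    {"xyz": [-0.48,-0.03,0.42],"spin": 0},
    {"xyz": [-0.48,-0.03,0.42],"spin": 0},
    {"xyz": [-0.48,-0.03,0.42],"spin": 0},
    {"xyz": [-0.48,-0.03,0.42],"spin": 0},
    {"xyz": [-0.48,-0.03,0.42],"spin": 0},
    {"xyz": [-0.48,-0.03,0.42],"spin": 0}
  ]
}}

```text
time: 11.45
tool_pos: [608.2, -2.8, 296.8]
tcp_rot: [-3.085, -0.74, -0.122]
contact_force: [0.7, 1.7, -0.1]
grip_width: 91.9
finger_force: 0.0
```

{"api": "jog_arm", "payload": {
  "targets": [
    {"xyz": [0,0,0],"spin": 1},
    {"xyz": [0,0,0],"spin": 1},
    {"xyz": [0,0,0],"spin": 1},
    {"xyz": [0,0,0],"spin": 1},
    {"xyz": [0,0,0],"spin": 1},
    {"xyz": [0,0,0],"spin": 1},
    {"xyz": [0,0,0],"spin": 1},
    {"xyz": [0,0,0],"spin": 1},
    {"xyz": [0,0,0],"spin": 1},
    {"xyz": [0,0,0],"spin": 1}
  ]
}}

```text
time: 12.7
tool_pos: [608.6, -2.9, 298.0]
tcp_rot: [-2.467, -0.333, -1.221]
contact_force: [0.5, 1.0, 0.3]
grip_width: 92.0
finger_force: 0.0
```

```bash
python3 rel.py 600 0 250
```

```text
12.7 [608.6  -2.9 298. ] [-2.467 -0.333 -1.221] [-0.18  0.11  1.87  0.23  0.44  2.32] [0.5 1.  0.3]
axes x,y,z (cols)
 [[ 0.324 -0.663  0.674]
 [-0.888 -0.459 -0.025]
 [ 0.327 -0.59  -0.738]]
units to target [-0.26  0.41  0.37]
```

{"api": "jog_arm", "payload": {
  "targets": [
    {"xyz": [0,0,0],"spin": 1},
    {"xyz": [0,0,0],"spin": 1},
    {"xyz": [0,0,0],"spin": 1},
    {"xyz": [0,0,0],"spin": 1},
    {"xyz": [0,0,0],"spin": 1},
    {"xyz": [0,0,0],"spin": 1},
    {"xyz": [0,0,0],"spin": 1},
    {"xyz": [0,0,0],"spin": 1},
    {"xyz": [0,0,0],"spin": 1},
    {"xyz": [0,0,0],"spin": 1}
  ]
}}

```text
time: 13.95
tool_pos: [605.0, -16.2, 292.0]
tcp_rot: [-2.456, 0.344, -1.961]
contact_force: [0.6, 0.4, 0.1]
grip_width: 92.0
finger_force: 0.0
```

{"api": "jog_arm", "payload": {
  "targets": [
    {"xyz": [0,0,0],"spin": 1},
    {"xyz": [0,0,0],"spin": 1},
    {"xyz": [0,0,0],"spin": 1},
    {"xyz": [0,0,0],"spin": 1},
    {"xyz": [0,0,0],"spin": 1},
    {"xyz": [0,0,0],"spin": 1},
    {"xyz": [0,0,0],"spin": 1},
    {"xyz": [0,0,0],"spin": 1},
    {"xyz": [0,0,0],"spin": 1},
    {"xyz": [0,0,0],"spin": 1}
  ]
}}

```text
time: 15.2
tool_pos: [587.7, -48.5, 241.1]
tcp_rot: [-3.11, 0.848, -3.024]
contact_force: [0.4, -0.4, -0.2]
grip_width: 91.9
finger_force: 0.0
```

```bash
python3 rel.py 600 0 250
```

```text
15.2 [587.7 -48.5 241.1] [-3.11   0.848 -3.024] [-0.4   0.16  2.08  1.27  0.37  3.1 ] [ 0.4 -0.4 -0.2]
axes x,y,z (cols)
 [[-0.657 -0.094  0.748]
 [-0.078  0.995  0.056]
 [-0.75  -0.021 -0.661]]
units to target [-0.23  0.59  0.08]
```

{"api": "jog_arm", "payload": {
  "targets": [
    {"xyz": [0,0.05,-0.05],"spin": 1},
    {"xyz": [0,0.05,-0.05],"spin": 1},
    {"xyz": [0,0.05,-0.05],"spin": 1},
    {"xyz": [0,0.05,-0.05],"spin": 1},
    {"xyz": [0,0,-0.05],"spin": 1},
    {"xyz": [0,0,-0.05],"spin": 1},
    {"xyz": [0,0,-0.05],"spin": 1},
    {"xyz": [0,0,-0.05],"spin": 1},
    {"xyz": [0,0,-0.05],"spin": 1},
    {"xyz": [0,0,-0.05],"spin": 1}
  ]
}}

```text
time: 16.45
tool_pos: [549.5, -24.4, 199.4]
tcp_rot: [2.311, 0.51, 2.019]
contact_force: [0.1, 0.5, 0.1]
grip_width: 91.6
finger_force: 0.0
```

```bash
python3 rel.py 600 0 250
```

```text
16.45 [549.5 -24.4 199.4] [2.311 0.51  2.019] [-0.37  0.19  2.32  2.24  0.41  3.1 ] [0.1 0.5 0.1]
axes x,y,z (cols)
 [[-0.378  0.451  0.808]
 [ 0.787  0.617  0.023]
 [-0.488  0.645 -0.588]]
units to target [-0.31  0.88  0.15]
```

{"api": "jog_arm", "payload": {
  "targets": [
    {"xyz": [0,0.1,0],"spin": 1},
    {"xyz": [0,0.1,0],"spin": 1},
    {"xyz": [0,0.1,0],"spin": 1},
    {"xyz": [0,0.1,0],"spin": 1},
    {"xyz": [0,0.1,0],"spin": 1},
    {"xyz": [0,0.1,0],"spin": 1},
    {"xyz": [0,0.1,0],"spin": 1},
    {"xyz": [0,0.1,0],"spin": 1},
    {"xyz": [0,0.1,0],"spin": 1},
    {"xyz": [0,0,0],"spin": 0}
  ]
}}

```text
time: 17.7
tool_pos: [587.9, 42.5, 221.2]
tcp_rot: [2.164, -0.123, 1.387]
contact_force: [0.2, 0.5, 0.8]
grip_width: 91.5
finger_force: 0.0
```

```bash
python3 rel.py 600 0 250
```

```text
17.7 [587.9  42.5 221.2] [ 2.164 -0.123  1.387] [-0.02  0.22  2.21  3.38  0.28  3.1 ] [0.2 0.5 0.8]
axes x,y,z (cols)
 [[ 0.181  0.531  0.828]
 [ 0.976 -0.202 -0.084]
 [ 0.122  0.823 -0.555]]
units to target [-0.45  0.48 -0.03]
```

{"api": "jog_arm", "payload": {
  "targets": [
    {"xyz": [0,0,-0.1],"spin": -1},
    {"xyz": [0,0,-0.1],"spin": -1},
    {"xyz": [0,0,-0.1],"spin": -1},
    {"xyz": [0,0,-0.1],"spin": -1},
    {"xyz": [0,0,0],"spin": -1},
    {"xyz": [0,0,0],"spin": -1},
    {"xyz": [0,0,0],"spin": -1},
    {"xyz": [0,0,0],"spin": -1},
    {"xyz": [0,0,0],"spin": -1},
    {"xyz": [0,0,0],"spin": -1}
  ]
}}

```text
time: 18.95
tool_pos: [559.8, 45.2, 231.9]
tcp_rot: [2.357, 0.686, 2.032]
contact_force: [0.8, 0.3, -0.5]
grip_width: 92.2
finger_force: 0.0
```

{"api": "jog_arm", "payload": {
  "targets": [
    {"xyz": [0,0,0],"spin": -1},
    {"xyz": [0,0,0],"spin": -1},
    {"xyz": [0,0,0],"spin": -1},
    {"xyz": [0,0,0],"spin": -1},
    {"xyz": [0,0,0],"spin": -1},
    {"xyz": [0,0,0],"spin": -1},
    {"xyz": [0,0,0],"spin": -1},
    {"xyz": [0,0,0],"spin": -0.2},
    {"xyz": [0,0,0],"spin": 0},
    {"xyz": [0,0,0],"spin": 0}
  ]
}}

```text
time: 20.2
tool_pos: [560.1, 45.5, 232.0]
tcp_rot: [-3.139, 0.992, 3.041]
contact_force: [-0.3, -0.6, 1.3]
grip_width: 91.9
finger_force: 0.0
```

```bash
python3 rel.py 620 0 450
```

```text
20.2 [560.1  45.5 232. ] [-3.139  0.992  3.041] [-0.01  0.16  2.27  3.42  0.28  1.35] [-0.3 -0.6  1.3]
axes x,y,z (cols)
 [[-0.545  0.103  0.832]
 [ 0.055  0.995 -0.087]
 [-0.837 -0.001 -0.547]]
units to target [-2.72 -0.49 -0.82]
```

{"api": "jog_arm", "payload": {
  "targets": [
    {"xyz": [-0.4,-0.05,-0.15],"spin": 0},
    {"xyz": [-0.4,-0.05,-0.15],"spin": 0},
    {"xyz": [-0.4,-0.05,-0.15],"spin": 0},
    {"xyz": [-0.4,-0.05,-0.15],"spin": 0},
    {"xyz": [-0.4,-0.05,-0.15],"spin": 0},
    {"xyz": [-0.4,-0.05,-0.15],"spin": 0},
    {"xyz": [-0.4,-0.05,-0.15],"spin": 0},
    {"xyz": [-0.4,-0.05,-0.15],"spin": 0},
    {"xyz": [-0.4,-0.05,-0.15],"spin": 0},
    {"xyz": [-0.4,-0.05,-0.15],"spin": 0}
  ]
}}

```text
time: 21.45
tool_pos: [583.2, 43.2, 414.2]
tcp_rot: [-3.032, 1.256, 3.079]
contact_force: [0.3, 0.0, 0.0]
grip_width: 91.9
finger_force: 0.0
```

```bash
python3 rel.py 460 10 200
```

```text
21.45 [583.2  43.2 414.2] [-3.032  1.256  3.079] [ 0.07 -0.05  2.1   4.14  0.28  0.64] [0.3 0.  0. ]
axes x,y,z (cols)
 [[-0.309  0.166  0.936]
 [ 0.019  0.985 -0.169]
 [-0.951 -0.034 -0.308]]
units to target [ 3.01 -0.57 -0.55]
```

```bash
python3 rel.py 480 85 150; python3 rel.py 480 85 70|tail -1; python3 rel.py 480 15 70|tail -1
```

```text
21.45 [583.2  43.2 414.2] [-3.032  1.256  3.079] [ 0.07 -0.05  2.1   4.14  0.28  0.64] [0.3 0.  0. ]
axes x,y,z (cols)
 [[-0.309  0.166  0.936]
 [ 0.019  0.985 -0.169]
 [-0.951 -0.034 -0.308]]
units to target [ 3.55  0.41 -0.28]
units to target [4.5  0.45 0.03]
units to target [ 4.48 -0.42  0.18]
```

{"api": "jog_arm", "payload": {
  "targets": [
    {"xyz": [0.44,0.05,-0.1],"spin": 0},
    {"xyz": [0.44,0.05,-0.1],"spin": 0},
    {"xyz": [0.44,0.05,-0.1],"spin": 0},
    {"xyz": [0.44,0.05,0],"spin": 0},
    {"xyz": [0.44,0.05,0],"spin": 0},
    {"xyz": [0.44,0.05,0],"spin": 0},
    {"xyz": [0.44,0.05,0],"spin": 0},
    {"xyz": [0.44,0.05,0],"spin": 0},
    {"xyz": [0,0,0],"spin": 0},
    {"xyz": [0,0,0],"spin": 0}
  ]
}}

```text
time: 22.7
tool_pos: [479.2, 84.4, 153.4]
tcp_rot: [-3.031, 1.256, 3.08]
contact_force: [0.2, -0.3, 0.9]
grip_width: 91.6
finger_force: 0.0
```

```bash
python3 rel.py 480 85 70
python3 - <<'E'
from h import *
im=bot.capture('top');cv2.imwrite('pics/t2.png',cv2.resize(im[100:300,200:460],None,fx=3,fy=3))
s=bot.capture('scene');cv2.imwrite('pics/s2.png',cv2.resize(s[100:280,190:430],None,fx=3,fy=3))
E
```

```text
22.7 [479.2  84.4 153.4] [-3.031  1.256  3.08 ] [0.31 0.67 2.61 3.61 1.38 1.6 ] [ 0.2 -0.3  0.9]
axes x,y,z (cols)
 [[-0.309  0.166  0.937]
 [ 0.019  0.986 -0.168]
 [-0.951 -0.034 -0.307]]
units to target [0.99 0.04 0.33]
```

View pics/t2.png

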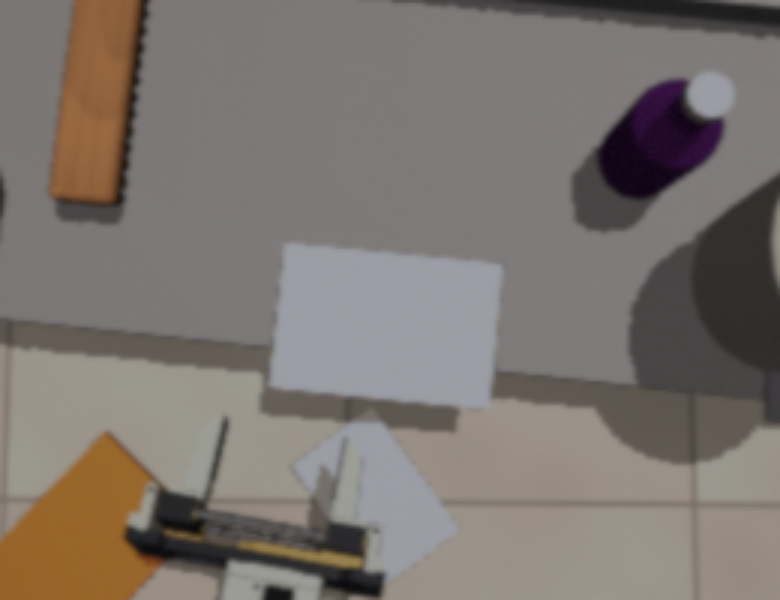

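The top view shows the tray square to the front edge, with corners at crop (285,242), (502,264), (491,408) and (270,387). It overhangs the edge, which passes through (265,345) and (502,372). The two fingers lie in front of it at about (223,420) and (347,440).

```bash
python3 - <<'E'
from h import *
c=np.array([(285,242),(502,264),(491,408),(270,387)])/3+[200,100]
W=px2w('top',c,116);print(W.round(1),W.mean(0).round(1))
E=px2w('top',np.array([(0,319),(265,345),(502,372),(780,400)])/3+[200,100],100);print(E.round(1))
print(w2px('top',bot.get_obs()['tool_pos'])*3-[600,300])
E
```

```text
[[628.9  88.8 116. ]
 [611.4 -88.9 116. ]
 [494.5 -79.3 116. ]
 [510.4  99.6 116. ]] [561.3   5.  116. ]
[[ 565.5  327.3  100. ]
 [ 544.9  105.7  100. ]
 [ 523.7  -90.1  100. ]
 [ 502.1 -317.   100. ]]
[[284.18237127 427.39678195]]
```

{"api": "jog_arm", "payload": {
  "targets": [
    {"xyz": [0.25,0,0.05],"spin": 0},
    {"xyz": [0.25,0,0.05],"spin": 0},
    {"xyz": [0.25,0,0.05],"spin": 0},
    {"xyz": [0.25,0,0.05],"spin": 0},
    {"xyz": [0,0,0],"spin": 0},
    {"xyz": [0,0,0],"spin": 0},
    {"xyz": [0,0,0],"spin": 0},
    {"xyz": [0,0,0],"spin": 0},
    {"xyz": [0,0,0],"spin": 0},
    {"xyz": [0,0,0],"spin": 0}
  ]
}}

```text
time: 24.05
tool_pos: [468.7, 83.3, 71.1]
tcp_rot: [-3.029, 1.254, 3.082]
contact_force: [-0.2, 0.1, 0.3]
grip_width: 91.7
finger_force: 0.0
```

{"api": "jog_arm", "payload": {
  "targets": [
    {"xyz": [-0.04,-0.13,0.135],"spin": 0},
    {"xyz": [-0.04,-0.13,0.135],"spin": 0},
    {"xyz": [-0.04,-0.13,0.135],"spin": 0},
    {"xyz": [-0.04,-0.13,0.135],"spin": 0},
    {"xyz": [-0.04,-0.13,0.135],"spin": 0},
    {"xyz": [-0.04,-0.13,0.135],"spin": 0},
    {"xyz": [0,0,0],"spin": 0},
    {"xyz": [0,0,0],"spin": 0},
    {"xyz": [0,0,0],"spin": 0},
    {"xyz": [0,0,0],"spin": 0}
  ]
}}

```text
time: 25.3
tool_pos: [524.8, 11.2, 71.2]
tcp_rot: [-3.029, 1.253, 3.083]
contact_force: [0.8, 1.1, 0.4]
grip_width: 91.9
finger_force: 0.0
```

```bash
python3 rel.py 525 10 100
python3 - <<'E'
from h import *
s=bot.capture('scene')[100:280,200:440];w=bot.capture('wrist')
cv2.imwrite('pics/s3.png',np.vstack([cv2.resize(s,(400,300)),cv2.resize(w,(400,250))]))
E
```

```text
25.3 [524.8  11.2  71.2] [-3.029  1.253  3.083] [-0.05  1.01  2.58  3.26  1.7   1.59] [0.8 1.1 0.4]
axes x,y,z (cols)
 [[-0.312  0.164  0.936]
 [ 0.018  0.986 -0.167]
 [-0.95  -0.035 -0.31 ]]
units to target [-0.34 -0.03 -0.11]
```

View pics/s3.png

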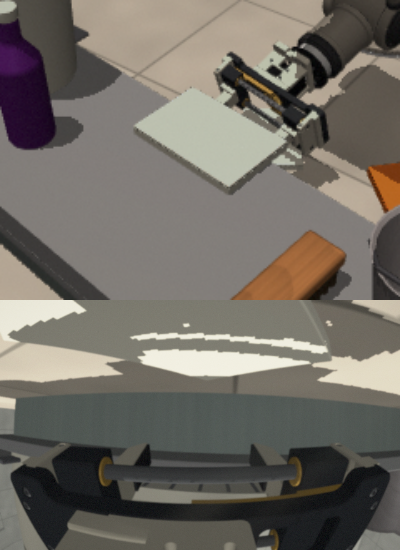

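The scene half shows the tray overhanging with both fingers under its near side. The wrist half shows both fingertips below the white rim. Now I lift along an arc about the far edge.

{"api": "jog_arm", "payload": {
  "targets": [
    {"xyz": [0.02,0,-0.06],"spin": 0},
    {"xyz": [-0.1,0,-0.033],"spin": 0},
    {"xyz": [-0.1,0,-0.033],"spin": 0},
    {"xyz": [-0.11,0,-0.014],"spin": 0},
    {"xyz": [-0.11,0,-0.014],"spin": 0},
    {"xyz": [-0.11,0,-0.014],"spin": 0},
    {"xyz": [-0.1,0,0.01],"spin": 0},
    {"xyz": [-0.1,0,0.01],"spin": 0},
    {"xyz": [-0.1,0,0.01],"spin": 0},
    {"xyz": [-0.1,0,0.01],"spin": 0}
  ]
}}

```text
time: 26.65
tool_pos: [537.8, 11.0, 144.5]
tcp_rot: [-3.03, 1.254, 3.082]
contact_force: [1.2, 0.4, -1.2]
grip_width: 91.8
finger_force: 0.7
```

```bash
python3 rel.py 525 10 100
python3 - <<'E'
from h import *
s=bot.capture('scene')[60:280,190:440];w=bot.capture('wrist')
cv2.imwrite('pics/s4.png',np.vstack([cv2.resize(s,(400,350)),cv2.resize(w,(400,250))]))
E
```

```text
26.65 [537.8  11.  144.5] [-3.03   1.254  3.082] [-0.05  0.68  2.56  3.26  1.35  1.55] [ 1.2  0.4 -1.2]
axes x,y,z (cols)
 [[-0.311  0.165  0.936]
 [ 0.019  0.986 -0.168]
 [-0.95  -0.035 -0.31 ]]
units to target [ 0.58 -0.02  0.02]
```

View pics/s4.png

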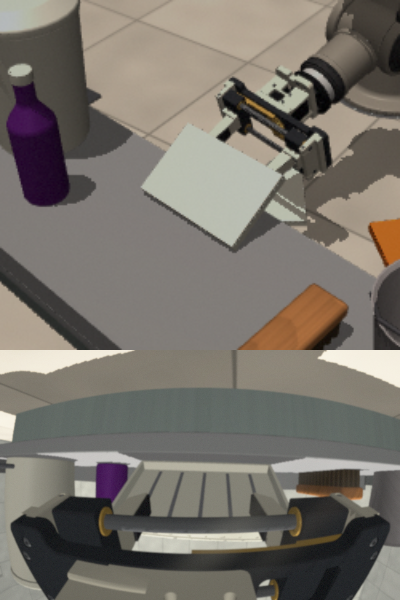

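The scene half shows the tray lifted to about 30° and its far edge still in place (crop (142,188) to (235,248)). The wrist half shows both fingers under it. Continuing the arc.

{"api": "jog_arm", "payload": {
  "targets": [
    {"xyz": [-0.127,0,0.046],"spin": 0},
    {"xyz": [-0.127,0,0.046],"spin": 0},
    {"xyz": [-0.127,0,0.046],"spin": 0},
    {"xyz": [-0.08,0,0.085],"spin": 0},
    {"xyz": [-0.08,0,0.085],"spin": 0},
    {"xyz": [-0.063,0,0.084],"spin": 0},
    {"xyz": [-0.063,0,0.084],"spin": 0},
    {"xyz": [-0.063,0,0.084],"spin": 0},
    {"xyz": [0,0,0],"spin": 0},
    {"xyz": [0,0,0],"spin": 0}
  ]
}}

```text
time: 28.0
tool_pos: [597.9, 2.3, 185.2]
tcp_rot: [-3.029, 1.254, 3.082]
contact_force: [-0.5, -0.0, 0.4]
grip_width: 91.5
finger_force: 0.0
```

```bash
python3 rel.py 525 10 100
python3 - <<'E'
from h import *
s=bot.capture('scene')[60:280,190:440];w=bot.capture('wrist')
cv2.imwrite('pics/s5.png',np.vstack([cv2.resize(s,(400,350)),cv2.resize(w,(400,250))]))
E
```

```text
28.0 [597.9   2.3 185.2] [-3.029  1.254  3.082] [-0.07  0.52  2.38  3.26  1.01  1.5 ] [-0.5 -0.   0.4]
axes x,y,z (cols)
 [[-0.311  0.165  0.936]
 [ 0.018  0.986 -0.168]
 [-0.95  -0.035 -0.31 ]]
units to target [ 1.3  -0.02 -0.54]
```

View pics/s5.png

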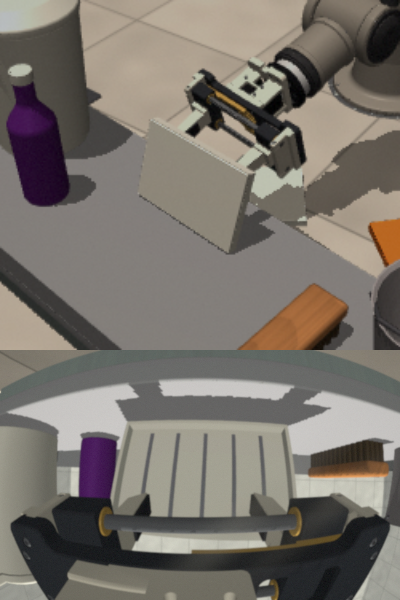

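The tray now stands nearly upright, with the fingertips against its hollow side and the bottle clear. I push on slowly.

{"api": "jog_arm", "payload": {
  "targets": [
    {"xyz": [-0.023,0,0.07],"spin": 0},
    {"xyz": [-0.023,0,0.07],"spin": 0},
    {"xyz": [-0.023,0,0.07],"spin": 0},
    {"xyz": [-0.023,0,0.07],"spin": 0},
    {"xyz": [-0.023,0,0.07],"spin": 0},
    {"xyz": [-0.023,0,0.07],"spin": 0},
    {"xyz": [-0.023,0,0.07],"spin": 0},
    {"xyz": [-0.023,0,0.07],"spin": 0},
    {"xyz": [0,0,0],"spin": 0},
    {"xyz": [0,0,0],"spin": 0}
  ]
}}

```text
time: 29.35
tool_pos: [644.5, -5.5, 185.4]
tcp_rot: [-3.029, 1.254, 3.082]
contact_force: [-0.3, 0.3, 0.0]
grip_width: 91.9
finger_force: 0.0
```

```bash
python3 rel.py 525 10 100
python3 - <<'E'
from h import *
s=bot.capture('scene')[60:280,190:440];w=bot.capture('wrist')
cv2.imwrite('pics/s6.png',np.vstack([cv2.resize(s,(400,350)),cv2.resize(w,(400,250))]))
E
```

```text
29.35 [644.5  -5.5 185.4] [-3.029  1.254  3.082] [-0.08  0.54  2.26  3.25  0.92  1.49] [-0.3  0.3  0. ]
axes x,y,z (cols)
 [[-0.311  0.165  0.936]
 [ 0.018  0.986 -0.168]
 [-0.95  -0.035 -0.31 ]]
units to target [ 1.48 -0.02 -1.1 ]
```

View pics/s6.png

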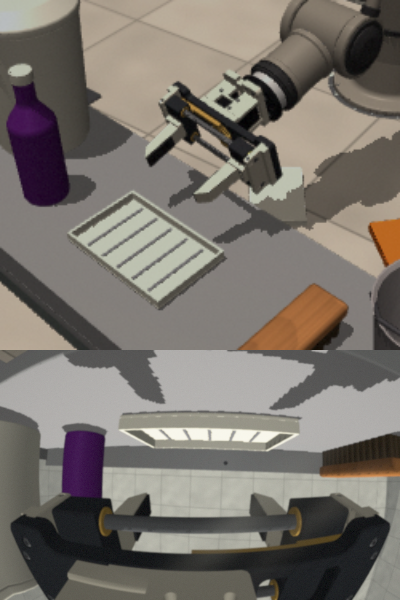

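The tray lies flat, hollow side up, fully on the deck and clear of the bottle and brush. I retreat, let it settle and hand in.

{"api": "jog_arm", "payload": {
  "targets": [
    {"xyz": [-0.1,0,-0.3],"spin": 0},
    {"xyz": [-0.1,0,-0.3],"spin": 0},
    {"xyz": [-0.1,0,-0.3],"spin": 0},
    {"xyz": [0,0,0],"spin": 0},
    {"xyz": [0,0,0],"spin": 0},
    {"xyz": [0,0,0],"spin": 0},
    {"xyz": [0,0,0],"spin": 0},
    {"xyz": [0,0,0],"spin": 0},
    {"xyz": [0,0,0],"spin": 0},
    {"xyz": [0,0,0],"spin": 0}
  ]
}}

```text
time: 30.7
tool_pos: [584.7, 6.1, 230.6]
tcp_rot: [-3.029, 1.254, 3.082]
contact_force: [0.0, -0.3, 0.5]
grip_width: 91.8
finger_force: 0.0
```

```bash
python3 -c "
from h import *
st();print(bot.close_job())"
```

```text
30.7 [584.7   6.1 230.6] [-3.029  1.254  3.082] [-0.06  0.36  2.38  3.29  0.86  1.47] [ 0.  -0.3  0.5]
the job is handed in; nothing more can be done
None
```

The job is handed in at about 31 s: the tray was slid out, tipped over from below, and in the last picture lay flat, hollow side up, clear of the front edge with the bottle and brush untouched; the bin and pail were never approached, and no verdict was returned.

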